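# Hold the tool chest's lid open for fitting its stay

### The arm

A 6-joint arm with a two-finger parallel gripper is mounted at the origin on a cart in front of the work surface, level with it; the furniture and walls round the work are solid. World frame = base frame: x ahead of the robot, y to its left, z up, the work surface at z = 0. Lengths are in m, angles in rad, forces in N, time in s.
With the tool pointing down it reaches from about 0.375 to 0.9 m from the base axis. Payload 3.1 kg.
Tool frame: the origin (TCP) lies midway between the tips of the shut fingers; the grasp point (between the pads) lies 19 mm behind it (manip.tcp_to_grasp is the distance from the TCP to the grasp point, in m); z points along the fingers, y is the line along which they close (so a half turn about z gives the same grasp; the last joint's range is limited). The gripper opens to 85 mm and grips with 20 to 120 N. Pads are 22 mm wide; open, the fingers measure 114 mm over their backs; the gripper's body (76 mm by 85 mm) begins 54 mm behind the grasp point. The pads swing forward as they close: fully open they stand 13 mm farther back than shut.
Start: joints at [1.02, 0.527, 1.433, -0, 1.181, -0.178], TCP at [0.228, 0.582, 0.231] pointing down, gripper open.
Joint ranges: [-3.08, 3.08], [-0.75, 2.2], [0.22, 2.44], [-1.43, 4.57], [0, 2.65], [-2.85, 2.85]. Speed limits (rad/s): [2.79, 2.79, 3.14, 3.14, 3.14, 3.14].

### API

Orientations are given as a unit quaternion [x, y, z, w].
In Python, from station import manip gives the robot as it stands. The module is installed in compiled form; this text tells all that it offers.
- The arm moves only by the shell command python3 -m crank 'ROWS' [OPENING] [FORCE]. ROWS is JSON, a list of rows, each a list of 2 entries, a list of its own where there are three numbers: the shift along the tool's x, y, z in cm, then the turn about the tool's z in degrees. In form: [[[x, y, z], spin], ...]. A call has 1 to 10 rows; each row is the pose to reach, as a shift and turn from the pose commanded when the call began, along the tool's axes at that moment; what a row does not reach only later rows make up. A row lasts 1/10 s, in which the tool goes at most 50 mm and 8.59 degrees, less where a joint would pass 70% of its speed; a pose out of reach is approached as far as the arm can. A call with a gripper value outside its range is refused whole. OPENING is the finger opening in cm, from 0 to 8.54, set as the call begins (- or left out, the last holds). The fingers move at their own pace and stop on an object; FORCE is the grip in N (left out, the last holds). Time passes only in rows, so rows that repeat a pose let the fingers close. It gives the time, the measured TCP pose, the force and the opening at its end, in the units of the state.
- manip.sense(): the state, without advancing time (a new reading comes with each control period).
- manip.snapshot(name): name is "side" or "top"; returns the picture (420x560x3 uint8, red, green, blue); there is no depth.
- manip.camera_params(name): a dict with "fx", "fy", "cx", "cy" (pixels), "pose" (4x4, takes a point from camera to world coordinates). Camera axes: x right, y up, looking along -z (the intrinsics and any distortion apply to the point x, -y, -z); pixel columns grow to the right and rows downward; lengths in m; the calibration is good to about 2 mm. A picture is of the moment at which its call begins. camera_params takes no time and is no camera call.
- manip.sign_off(): hands the job in, once; it reports no verdict.
The state is a dict: "t": time; "q": joint angles; "qd": joint speeds; "tau": joint torques, N m; "tcp_pos": TCP position; "tool_rot": TCP orientation; "force": force on the tool from outside, world axes, zero at the start; "ft_torque": the same for the moment, N m; "finger_gap": opening from 0.0 (shut) to 1.0 (fully open).
Only numpy, scipy, OpenCV 4.12 (cv2) and the standard library are available. Lean on these libraries where they do the work, as an engineer would, in place of code of your own. Each camera call takes 0.05 s, during which the arm holds its last target. There are 200 camera calls.

### The job

The plywood tool chest on the bench is to get its lid stay. With its lid shut, slide the chest along the bench top (do not lift or tip it) until its hinged back sits flush against the wooden batten screwed to the bench, so that it cannot creep away; then raise the lid by its bar handle to 60 degrees open, within about 5 degrees, never letting it drop or go over backwards. Finish still holding the lid steady at that angle, the chest still flush against the batten, so that the stay can be marked out; do not let go, and leave the other things on the bench where they are.

Things in the scene. Friction and masses are not known exactly. Their poses are not given: they have to be found in the camera images.
- chest: Plywood tool chest, loose, empty, 180 mm deep (x) by 220 mm long (y), 97 mm high with its lid shut (85 mm box, 12 mm lid), about 0.9 kg in all. Origin: centre of its underside. Its +x points to the hinged back, -x to the front. It starts to the right of the batten, its back towards it, 70 to 150 mm away, up to 9 degrees out of line with it.
- lid (a joint): Opening angle of the chest's lid, rad: 0 shut, growing as the front edge rises; 1.047 is 60 degrees. The hinge is free: the lid (about 0.24 kg) falls shut when let go below about 85 degrees and over backwards, to 109 degrees, beyond that.
- lid_hinge (a point): Point on the hinge axis at the middle of the chest's top back edge, 85 mm above its underside and 93 mm behind its centre. Its axes turn with the lid: y along the hinge; with the lid shut they are the chest's axes.
- lid_handle (a point): Middle of the lid's handle bar: a steel U of 10 mm round bar on the lid's top, parallel to the hinge (y), posts 104 mm apart; its centre line is 38 mm above the lid's top, 135 mm above the bench when shut; in the lid's axes 148 mm in front of the hinge axis and 50.5 mm above it, 35 mm behind the front edge. Its axes turn with the lid; the bar can turn between fingers.
- chest_front (a point): Middle of the chest's front face, 45 mm above its underside (the outward direction is the chest's -x).
- chest_back (a point): Middle of the lower edge of the chest's back face.
- batten: Pine batten fixed to the bench as a stop, 45 mm wide (its x), 280 mm long (its y), 22 mm high. Origin: centre of its underside. Its -x side faces the chest.
- batten_face (a point): Foot of the batten's working face, at the middle of its length: the chest's back goes flush against this face. Axes as the batten's: -x points from the face to the chest, y along the face.
- screwdriver_yellow: Bystander: screwdriver with yellow handle, 30x197x30 mm, lying to the right. Origin: centre of its underside.
- tape_measure: Bystander: tape measure, 37x83x68 mm, to the right. Origin: centre of its underside.
- wood_block: Bystander: wood offcut, 62x120x38 mm, to the left beyond the batten. Origin: centre of its underside.
- sample_tin: Bystander: small tin, 66 mm across, 85 mm high, behind the chest's far end. Origin: centre of its underside.
- wrench_combi: Bystander: combination spanner, 25x163x8 mm, far right. Origin: centre of its underside.

How it is judged:
On the way, in this order (a step that is already met when the one before it is completed fails the run):
1. the chest, lid shut, stands flush against the batten (x of chest_back in the frame of batten_face between -0.005 and 0.005 m and y of chest_back in the frame of batten_face between -0.09 and 0.09 m and angle between the x axis of chest and the x axis of batten, either way round below 0.04 rad and angle between chest's own z axis and vertical below 0.03 rad and height (world z) of chest below 0.005 m and value of joint lid below 0.06 rad), for 0.2 s.
2. the lid is raised to about 60 degrees with the chest still flush (x of chest_back in the frame of batten_face between -0.005 and 0.005 m and y of chest_back in the frame of batten_face between -0.09 and 0.09 m and angle between the x axis of chest and the x axis of batten, either way round below 0.04 rad and angle between chest's own z axis and vertical below 0.03 rad and height (world z) of chest below 0.005 m and value of joint lid between 0.925 and 1.17 rad), for 0.2 s.
At the end, for the whole second after the job is handed in: The robot's fingers hold the lid still at 53 to 67 degrees open (over 0.3 N on it); the chest stands level, its back flush against the batten (gap under 5 mm, parallel to 2.3 degrees, within 90 mm of its middle); the other loose things have moved under 30 mm (all of step 2 and velocity of joint lid between -0.1 and 0.1 rad/s and contact force between the fingers and chest above 0.3 N and distance of each of screwdriver_yellow, tape_measure, wood_block, sample_tin, wrench_combi from where it was at the start of the episode below 0.03 m); the arm keeps its last pose, push and grip.
It fails at once if the chest is lifted or tipped (angle between chest's own z axis and vertical above 0.12 rad or height (world z) of chest above 0.02 m).
It fails at once if the lid is let drop (velocity of joint lid below -5 rad/s).
It fails at once if the lid goes over backwards (value of joint lid above 1.45 rad).
It fails at once if another loose thing is moved by more than 30 mm (distance of any of screwdriver_yellow, tape_measure, wood_block, sample_tin, wrench_combi from where it was at the start of the episode above 0.03 m).
It also fails if it takes over 58 s, if anything falls off the work surface, if the arm or the gripper's body presses on something with over 40 N, if the wrist force passes 120 N, or if a joint passes its speed limit or range.

## Working session

There is one attempt and no reset: what is moved stays moved. The work goes in short steps, Python scripts to look and compute and a shell command to move; the robot and the scene stay as the last step left them, time stands still between calls to the robot, and variables do not carry over. Pictures are saved under pics/ and viewed, on a budget of 10 in all, crops included, one or two more only if the job needs it, and the job is handed in when it is done.

```bash
mkdir -p pics; python3 - <<'E'
from station import manip
import cv2
for n in("top","side"):
    im=manip.snapshot(n); cv2.imwrite(f"pics/{n}0.png",im[:,:,::-1])
    c=manip.camera_params(n); print(n,c)
s=manip.sense(); print({k:s[k] for k in("t","tcp_pos","tool_rot","finger_gap","force")},manip.tcp_to_grasp)
E
```

```text
top {'fx': 409.57072031292853, 'fy': 409.57072031292853, 'cx': 284.11078596293896, 'cy': 215.8794237472445, 'pose': array([[-0.07489436,  0.97399168, -0.21384817,  0.37256526],
       [-0.99718722, -0.07377816,  0.01320744, -0.12495646],
       [-0.00291338,  0.21423582,  0.97677762,  1.28234645],
       [ 0.        ,  0.        ,  0.        ,  1.        ]])}
side {'fx': 393.607178093369, 'fy': 393.607178093369, 'cx': 284.6058442183134, 'cy': 211.58672404722108, 'pose': array([[-0.97951716,  0.13092563, -0.15298567,  0.41959469],
       [-0.20131773, -0.62105428,  0.75747128,  0.8477055 ],
       [ 0.00415999,  0.77275485,  0.63469098,  0.92197213],
       [ 0.        ,  0.        ,  0.        ,  1.        ]])}
{'t': 0.1, 'tcp_pos': array([0.2272912 , 0.58151333, 0.23044795]), 'tool_rot': array([ 1.85327560e-01,  9.82676323e-01, -9.14658510e-04, -3.22190311e-04]), 'finger_gap': 1.0040316289848958, 'force': array([-0.31357763,  0.43791648,  0.04304456])} 0.0187
```

View pics/top0.png

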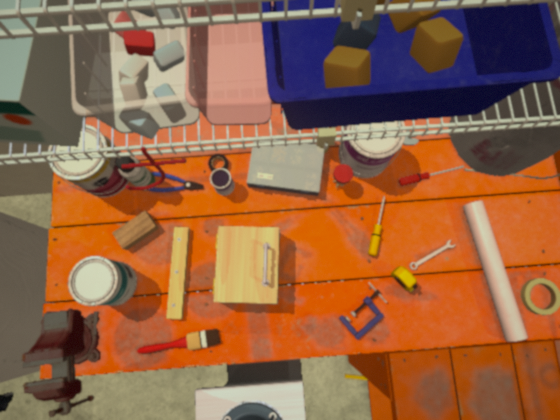

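View pics/side0.png

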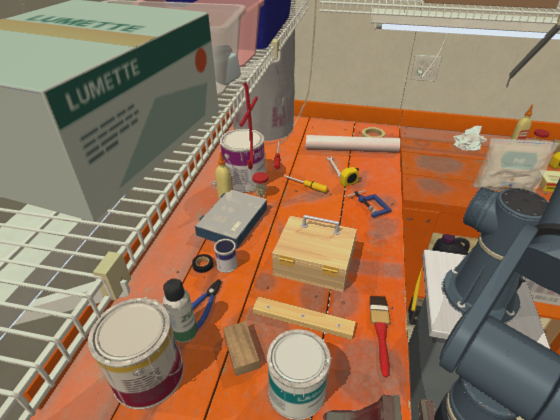

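The top view shows the chest centred near pixel (248,265). Its handle bar is at about (267,263), running along world x, and the batten is at about (178,273), which is +y of the chest. In the side view the hinges face the batten, and nothing stands between the two. Next I'll measure them with masks.

```bash
cat > h.py <<'E'
import numpy as np, cv2
from station import manip
def ray(n,uv,z):
    c=manip.camera_params(n);P=c["pose"];u,v=uv
    d=P[:3,:3]@np.array([(u-c["cx"])/c["fx"],-(v-c["cy"])/c["fy"],-1]);o=P[:3,3]
    return o+d*(z-o[2])/d[2]
def proj(n,p):
    c=manip.camera_params(n);q=np.linalg.inv(c["pose"])@np.append(p,1)
    return c["fx"]*q[0]/-q[2]+c["cx"], -c["fy"]*q[1]/-q[2]+c["cy"]
E
python3 - <<'E'
from h import *
im=cv2.imread("pics/top0.png");hsv=cv2.cvtColor(im,cv2.COLOR_BGR2HSV)
for p in((230,245),(178,260),(205,330),(178,300),(240,292),(267,260)): print(p,hsv[p[1],p[0]])
m=cv2.inRange(hsv,(12,40,120),(30,190,255)); 
out=cv2.resize(im[190:350,110:330],None,fx=3.6,fy=3.6,interpolation=cv2.INTER_CUBIC)
cs,_=cv2.findContours(m,0,2)
for c in cs:
    if cv2.contourArea(c)<500: continue
    r=cv2.minAreaRect(c);b=cv2.boxPoints(r);print(r)
    if 100<r[0][0]<330 and 200<r[0][1]<340:
        z=.097 if r[0][0]>210 else .022
        print([ray("top",p,z)[:2].round(4) for p in b])
        cv2.drawContours(out,[np.int32((c-[110,190])*3.6)],-1,(255,0,0),1)
cv2.imwrite("pics/seg.png",out)
E
```

```text
(230, 245) [ 18 135 216]
(178, 260) [ 23 134 213]
(205, 330) [ 10 150 153]
(178, 300) [ 23 132 212]
(240, 292) [ 24 115 213]
(267, 260) [ 18 101 185]
((113.5, 391.0), (56.0, 227.0), 90.0)
((313.5, 387.0), (64.0, 115.0), 90.0)
((540.0, 296.5), (37.0, 38.0), 90.0)
((92.80000305175781, 280.3999938964844), (48.80935287475586, 50.3278694152832), 12.52880859375)
((177.6941680908203, 272.5523986816406), (17.685548782348633, 93.78985595703125), 4.316027641296387)
[array([0.3618, 0.2355]), array([0.6454, 0.2097]), array([0.6369, 0.1546]), array([0.354, 0.183])]
((245.65794372558594, 264.6031494140625), (66.76664733886719, 78.4443130493164), 1.1457629203796387)
[array([0.3953, 0.083 ]), array([0.6213, 0.07  ]), array([ 0.6024, -0.1261]), array([ 0.3774, -0.1052])]
((132.72254943847656, 227.19651794433594), (23.868711471557617, 41.82124710083008), 54.688785552978516)
[array([0.6463, 0.4088]), array([0.7163, 0.3021]), array([0.65  , 0.2589]), array([0.5815, 0.3651])]
((495.0000305175781, 271.5000305175781), (146.41346740722656, 18.024982452392578), 71.56504821777344)
((26.5, 207.0), (62.0, 53.0), 90.0)
((77.69949340820312, 167.25912475585938), (29.953187942504883, 66.39131164550781), 86.09950256347656)
((299.6464538574219, 152.5540008544922), (315.5731506347656, 76.24632263183594), 1.4410992860794067)
((345.9595031738281, 57.24324417114258), (40.4421501159668, 19.563480377197266), 9.462322235107422)
((147.24111938476562, 83.8756332397461), (111.21664428710938, 99.38964080810547), 85.91438293457031)
((440.25006103515625, 29.750015258789062), (36.76955032348633, 21.920310974121094), 45.0)
```

View pics/seg.png

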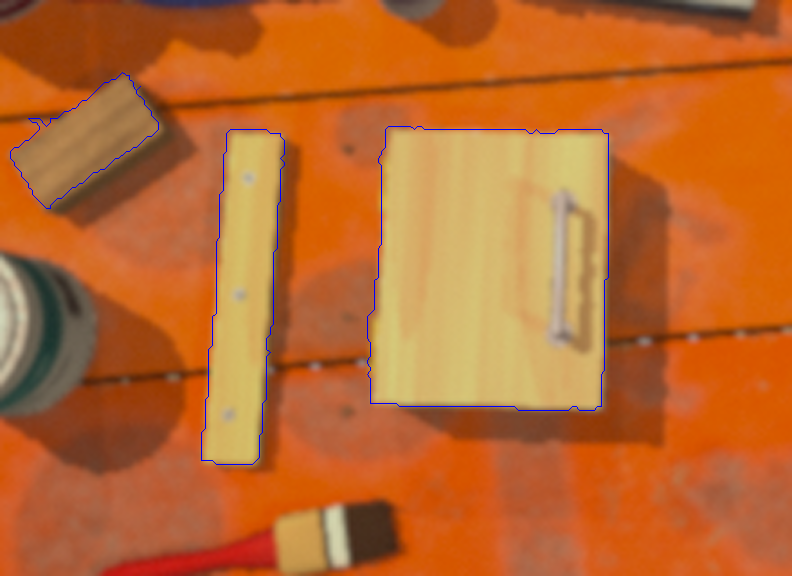

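The segmentation follows the batten and lid outlines well. In crop pixels, the lid's front edge runs (608,130)–(603,408), the bar (564,200)–(557,337), the batten's left edge (228,132)–(202,458) and its right edge (284,150)–(260,455).

```bash
python3 - <<'E'
from h import *
def R(a,z,b=None): return ray("top",(a[0]/3.6+110-.4+.0,a[1]/3.6+190-.4),z)
def rep(name,a,b,z):
    A,B=R(a,z),R(b,z);d=A-B
    print(name,A[:2].round(4),B[:2].round(4),"mid",((A+B)/2)[:2].round(4),"len",np.linalg.norm(d).round(4),"dir deg",np.degrees(np.arctan2(d[1],d[0])).round(2))
rep("front lid",(608,130),(603,408),.097)
rep("bar",(564,200),(557,337),.135)
rep("batt left",(228,132),(202,458),.022)
rep("batt right foot",(284,150),(260,455),.0)
rep("batt right top",(284,150),(260,455),.022)
rep("chest back lid",(386,130),(371,404),.097)
# bar in side view: bright/grey pixels
s=cv2.imread("pics/side0.png")
cv2.imwrite("pics/sidecrop.png",cv2.resize(s[195:345,240:370],None,fx=4,fy=4,interpolation=cv2.INTER_CUBIC))
import numpy as np
st=manip.sense();from scipy.spatial.transform import Rotation as Ro
print(Ro.from_quat(st["tool_rot"]).as_matrix().round(3))
E
```

```text
front lid [ 0.6037 -0.1222] [ 0.382  -0.1023] mid [ 0.4929 -0.1123] len 0.2227 dir deg -5.14
bar [ 0.5432 -0.0839] [ 0.4376 -0.0715] mid [ 0.4904 -0.0777] len 0.1063 dir deg -6.66
batt left [0.6416 0.2081] [0.367  0.2343] mid [0.5043 0.2212] len 0.2758 dir deg -5.45
batt right foot [0.6263 0.1648] [0.3657 0.1916] mid [0.496  0.1782] len 0.262 dir deg -5.87
batt right top [0.622  0.1598] [0.3658 0.1862] mid [0.4939 0.173 ] len 0.2575 dir deg -5.87
chest back lid [0.6175 0.0591] [0.3987 0.0796] mid [0.5081 0.0694] len 0.2197 dir deg -5.36
[[-0.931  0.364 -0.001]
 [ 0.364  0.931 -0.002]
 [ 0.    -0.002 -1.   ]]
```

View pics/sidecrop.png

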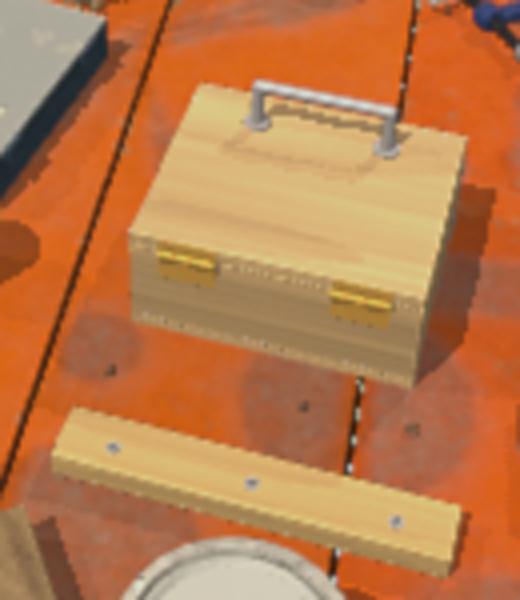

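The chest and batten are nearly parallel: chest about -5.3°, batten about -5.6°. The gap is about 108 mm and the lateral offset is small. My plan is to grip the bar with the tool pointing down, drag the chest to the batten, then swing the bar along its arc. First move: up and over.

```bash
python3 -m crank '[[[0,0,-4],0],[[-2,-2,-7],-2],[[-5,-5.3,-8],-4],[[-8.2,-8.7,-8],-6],[[-11.4,-12.1,-8],-8],[[-14.6,-15.5,-8],-10],[[-17.8,-18.9,-8],-12],[[-21,-22.3,-8],-14],[[-24.2,-25.7,-8],-15.8],[[-27.4,-29,-8],-15.8]]' 8.54 40
python3 - <<'E'
from h import *
a,b=(260,88),(393,108)
A,B=[ray("side",(p[0]/4+240-.4,p[1]/4+195-.4),.135) for p in(a,b)];print(A,B,(A+B)/2)
s=manip.sense();print(s["tcp_pos"]);from scipy.spatial.transform import Rotation as Ro
M=Ro.from_quat(s["tool_rot"]).as_matrix();print(M.round(3));print((M.T@(np.array([.492,-.0775,.20])-s["tcp_pos"])*100).round(2))
E
```

```text
t: 1.1
tcp_pos: [0.3771, 0.2104, 0.3112]
tool_rot: [0.048, 0.999, -0.0, -0.0]
force: [0.7, 0.4, -0.5]
finger_gap: 1.005
[ 0.54364127 -0.08029558  0.135     ] [ 0.44024247 -0.0778352   0.135     ] [ 0.49194187 -0.07906539  0.135     ]
[0.37711207 0.21035575 0.31116212]
[[-0.995  0.096 -0.   ]
 [ 0.096  0.995 -0.   ]
 [ 0.    -0.    -1.   ]]
[-14.2  -27.55  11.12]
```

```bash
python3 -m crank '[[[-2,-4,0],0],[[-4,-8,0],0],[[-6,-12,1],0],[[-8,-16,3],0],[[-10,-20,6],0],[[-12,-24,9],0],[[-14.2,-27.6,11],0],[[-14.2,-27.6,11],0],[[-14.2,-27.6,11],0]]'
python3 - <<'E'
from h import *
s=manip.sense();print(s["tcp_pos"]);from scipy.spatial.transform import Rotation as Ro
M=Ro.from_quat(s["tool_rot"]).as_matrix();print((M.T@(np.array([.492,-.0785,.116])-s["tcp_pos"])*100).round(2))
im=manip.snapshot("top")[:,:,::-1]; im2=manip.snapshot("side")[:,:,::-1]
o=np.hstack([cv2.resize(im[210:330,200:310],(396,432)),cv2.resize(im2[165:305,260:385],(386,432))])
cv2.imwrite("pics/c1.png",o)
E
```

```text
t: 2.0
tcp_pos: [0.4914, -0.0772, 0.2001]
tool_rot: [0.05, 0.999, 0.001, -0.001]
force: [0.6, 0.2, -0.1]
finger_gap: 1.0
[ 0.49135375 -0.0771584   0.20009169]
[-0.1  -0.14  8.41]
```

View pics/c1.png

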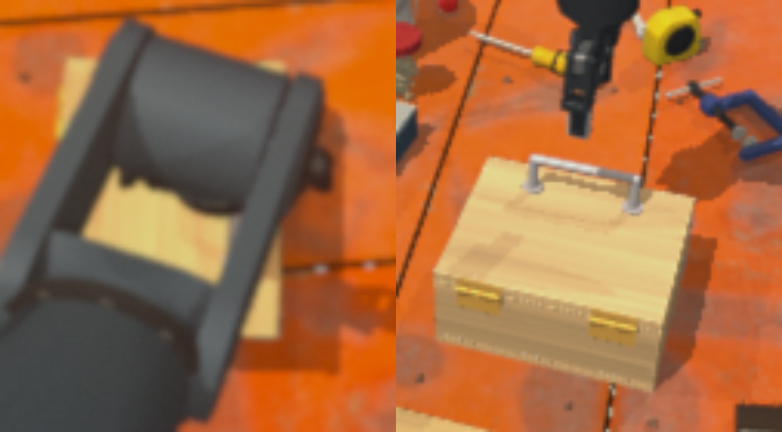

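The gripper is centred above the bar in the side view: fingertips at about (580,130), bar at about (585,167). Now I'll go down and close.

```bash
python3 -m crank '[[[0,-0.1,3],0],[[0,-0.1,6],0],[[0,-0.1,8],0],[[0,-0.1,8.3],0],[[0,-0.1,8.3],0]]' && python3 -m crank '[[[0,0,0],0],[[0,0,0],0],[[0,0,0],0],[[0,0,0],0],[[0,0,0],0],[[0,0,0],0],[[0,0,0],0],[[0,0,0],0]]' 0 40
python3 - <<'E'
from h import *
im2=manip.snapshot("side")[:,:,::-1]
cv2.imwrite("pics/c2.png",cv2.resize(im2[165:305,245:385],(600,600)))
E
```

```text
t: 2.6
tcp_pos: [0.4915, -0.0761, 0.1189]
tool_rot: [0.048, 0.999, 0.0, -0.0]
force: [-0.2, -0.1, 0.1]
finger_gap: 0.996
t: 3.4
tcp_pos: [0.4918, -0.0776, 0.1186]
tool_rot: [0.048, 0.999, -0.0, 0.0]
force: [-1.8, -1.7, 4.6]
finger_gap: 0.098
```

View pics/c2.png

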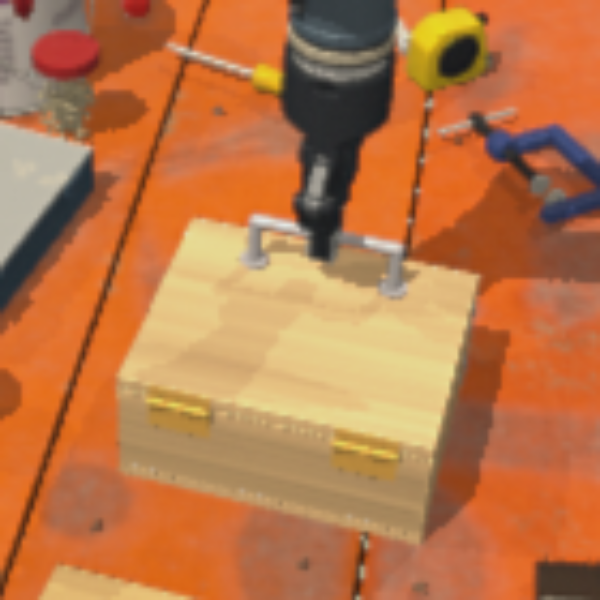

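The fingers hold the bar at its middle, around (320,240), with a measured gap of 0.098. Now I'll drag towards the batten.

```bash
python3 -m crank '[[[0,0.5,0],0],[[0,1.5,0],0],[[0,2.5,0],0],[[0,3.5,0],0],[[0,4.5,0],0],[[0,5.5,0],0],[[0,6.5,0],0],[[0,7.5,0],0],[[0,8.5,0],0],[[0,9,0],0]]' && python3 -m crank '[[[0,0,0],0],[[0,0.2,0],0],[[0,0.4,0],0]]'
python3 - <<'E'
from h import *
print(manip.sense()["force"])
im2=manip.snapshot("side")[:,:,::-1]
cv2.imwrite("pics/c3.png",cv2.resize(im2[220:360,235:375],(700,700))[:600])
E
```

```text
t: 4.45
tcp_pos: [0.5014, 0.0109, 0.1187]
tool_rot: [0.047, 0.999, -0.002, 0.001]
force: [-0.4, -8.9, 4.0]
finger_gap: 0.097
t: 4.75
tcp_pos: [0.5017, 0.0144, 0.1187]
tool_rot: [0.048, 0.999, -0.002, 0.001]
force: [-0.7, -9.4, 4.5]
finger_gap: 0.096
[-0.70014405 -9.35139357  4.46084518]
```

View pics/c3.png

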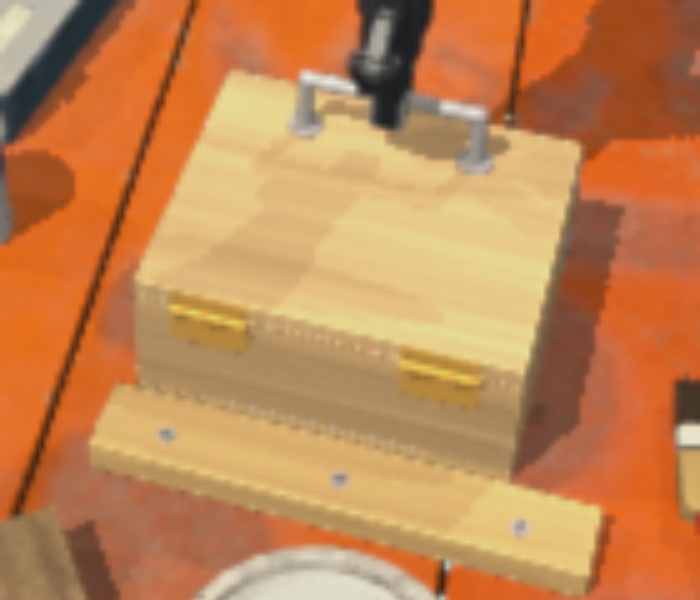

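The lid is still shut and the chest parallel to the batten, with roughly a centimetre of gap left. Sliding force is about 9 N. I'll creep in and watch for the force to rise.

```bash
python3 -m crank '[[[0,0.2,0],0],[[0,0.4,0],0],[[0,0.6,0],0],[[0,0.6,0],0]]'; python3 -m crank '[[[0,0.2,0],0],[[0,0.4,0],0],[[0,0.4,0],0]]'; python3 -m crank '[[[0,0.2,0],0],[[0,0.2,0],0]]'
```

```text
t: 5.2
tcp_pos: [0.5022, 0.0205, 0.1187]
tool_rot: [0.048, 0.999, -0.001, 0.001]
force: [0.3, -7.6, 4.1]
finger_gap: 0.099
t: 5.5
tcp_pos: [0.5026, 0.0245, 0.1186]
tool_rot: [0.048, 0.999, -0.001, 0.001]
force: [-0.2, -6.5, 4.4]
finger_gap: 0.098
t: 5.7
tcp_pos: [0.5027, 0.0264, 0.1186]
tool_rot: [0.048, 0.999, -0.001, 0.001]
force: [-0.2, -8.3, 4.3]
finger_gap: 0.099
```

```bash
python3 -m crank '[[[0,0.2,0],0],[[0,0.2,0],0]]'; python3 -m crank '[[[0,0.2,0],0],[[0,0.2,0],0]]';  python3 -m crank '[[[0,0.1,0],0],[[0,0.1,0],0]]'
python3 - <<'E'
from h import *
s=manip.sense();print(s["force"],s["ft_torque"])
im2=manip.snapshot("side")[:,:,::-1]
cv2.imwrite("pics/c4.png",cv2.resize(im2[260:360,240:370],(780,600),interpolation=cv2.INTER_CUBIC))
E
```

```text
t: 5.9
tcp_pos: [0.5021, 0.0277, 0.1186]
tool_rot: [0.048, 0.999, -0.002, -0.0]
force: [-1.6, -10.5, 5.6]
finger_gap: 0.095
t: 6.1
tcp_pos: [0.502, 0.0282, 0.1189]
tool_rot: [0.047, 0.999, -0.004, -0.0]
force: [-5.0, -17.0, 9.4]
finger_gap: 0.095
t: 6.3
tcp_pos: [0.502, 0.0284, 0.1191]
tool_rot: [0.047, 0.999, -0.004, -0.0]
force: [-5.8, -20.7, 9.7]
finger_gap: 0.101
[ -5.77600163 -20.67026016   9.69528714] [-3.19252258  0.84722727 -0.07874748]
```

View pics/c4.png

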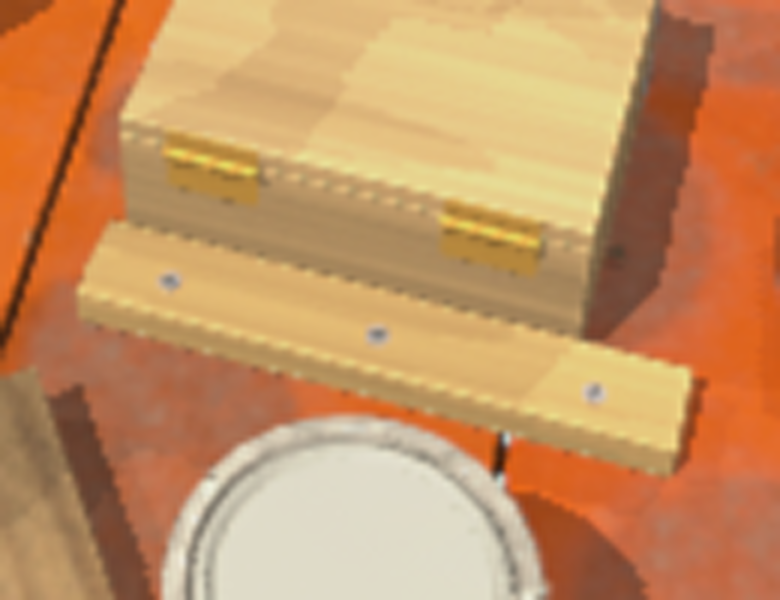

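Contact: force rose from 8 to 21 N with only 0.2 mm of motion, and the back edge looks parallel to the batten in the picture. I'll back off to a light preload and check parallelism by number.

```bash
python3 -m crank '[[[0,-0.1,0],0],[[0,-0.2,0],0],[[0,-0.2,0],0]]'
python3 - <<'E'
from h import *
P=lambda x,y,z: ray("side",(x/6+240-.42,y/6+260-.42),z)
for nm,a,b,z in(("lid back",(125,122),(600,238),.097),("batten edge",(112,222),(690,370),.022),("chest bottom/batten line",(130,226),(580,335),.022),("batten far edge",(80,292),(672,460),.022)):
    A,B=P(*a,z),P(*b,z);d=A-B;print(nm,A.round(4),B.round(4),np.degrees(np.arctan2(d[1],d[0])).round(2),np.linalg.norm(d).round(4))
s=manip.sense();print(s["tcp_pos"],s["force"],s["ft_torque"])
E
```

```text
t: 6.65
tcp_pos: [0.502, 0.028, 0.1187]
tool_rot: [0.048, 0.999, -0.002, -0.0]
force: [-4.1, -13.3, 6.8]
finger_gap: 0.097
lid back [0.6239 0.1641 0.097 ] [0.4063 0.1854 0.097 ] -5.58 0.2186
batten edge [0.6332 0.1632 0.022 ] [0.3585 0.1904 0.022 ] -5.66 0.276
chest bottom/batten line [0.6242 0.1637 0.022 ] [0.4088 0.1818 0.022 ] -4.79 0.2162
batten far edge [0.6375 0.2053 0.022 ] [0.3631 0.2383 0.022 ] -6.86 0.2764
[0.50198334 0.0279874  0.11874944] [ -4.07282139 -13.34735779   6.76907457] [-2.08481802  0.55799303 -0.08684461]
```

The lid's back edge is at -5.58° and the batten at -5.66°, so it is flush. I'll relax the push a little more, then start along the hinge arc, with displacements worked out from r = 156.4 mm and a starting angle of 18.84°.

```bash
python3 -m crank '[[[0,-0.1,0],0],[[0,-0.2,0],0],[[0,-0.2,0],0],[[0,-0.2,0],0]]'; python3 -m crank '[[[0,0.23,-0.6],0],[[0,0.5,-1.27],0],[[0,0.8,-1.9],0],[[0,1.1,-2.5],0],[[0,1.1,-2.5],0]]'
python3 - <<'E'
from h import *
s=manip.sense();print(s["tcp_pos"],s["force"],s["ft_torque"])
E
```

```text
t: 7.05
tcp_pos: [0.5019, 0.0278, 0.1186]
tool_rot: [0.048, 0.999, -0.001, -0.0]
force: [-1.7, -6.4, 6.5]
finger_gap: 0.097
t: 7.55
tcp_pos: [0.503, 0.0385, 0.1437]
tool_rot: [0.048, 0.999, -0.002, -0.0]
force: [-1.9, -8.3, 0.7]
finger_gap: 0.099
[0.50300288 0.03851302 0.14366426] [-1.85953974 -8.32781307  0.71327748] [-1.46440322  0.18916095 -0.0511067 ]
```

```bash
python3 -m crank '[[[0,0.24,-0.6],0],[[0,0.6,-1.17],0],[[0,1.0,-1.72],0],[[0,1.42,-2.27],0],[[0,1.85,-2.8],0],[[0,2.32,-3.29],0],[[0,2.8,-3.77],0],[[0,3.3,-4.23],0],[[0,3.3,-4.23],0]]'
python3 - <<'E'
from h import *
s=manip.sense();print(s["tcp_pos"],s["force"],s["ft_torque"])
im=manip.snapshot("side")[:,:,::-1]
cv2.imwrite("pics/c5.png",cv2.resize(im[180:360,230:380],(500,600),interpolation=cv2.INTER_CUBIC))
E
```

```text
t: 8.45
tcp_pos: [0.5064, 0.0713, 0.1867]
tool_rot: [0.048, 0.999, -0.002, 0.0]
force: [-1.9, -8.1, 6.3]
finger_gap: 0.097
[0.50642703 0.07133968 0.18672871] [-1.86095782 -8.10156989  6.29469182] [-1.55720378  0.36169016 -0.06825581]
```

View pics/c5.png

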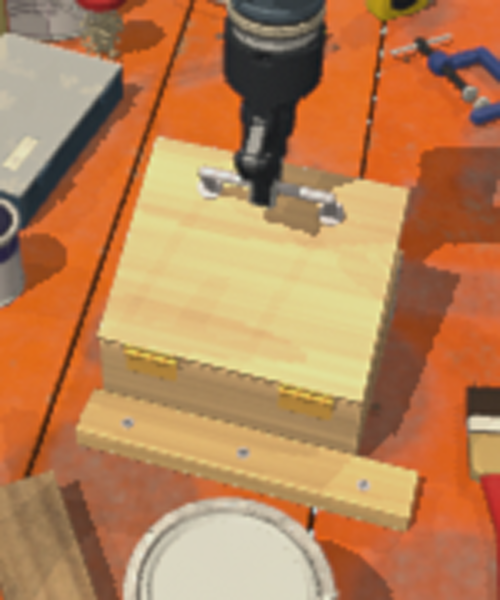

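The lid is at about 30° and the bar still held, with the chest against the batten. TCP travel of 43.7/68.1 mm matches the arc. The remaining ~10 N is radial, towards the hinge, which is harmless, but I'll ease it by 1 mm going on.

```bash
python3 -m crank '[[[0,0.5,-0.47],0],[[0,1.03,-0.92],0],[[0,1.6,-1.33],0],[[0,2.17,-1.7],0],[[0,2.77,-2.04],0],[[0,3.37,-2.36],0],[[0,3.99,-2.64],0],[[0,4.6,-2.9],0],[[0,4.6,-2.9],0]]'
python3 - <<'E'
from h import *
s=manip.sense();print(s["tcp_pos"],s["force"],s["ft_torque"])
E
```

```text
t: 9.4
tcp_pos: [0.5113, 0.1181, 0.216]
tool_rot: [0.048, 0.999, -0.001, 0.001]
force: [-1.6, -5.7, 9.0]
finger_gap: 0.098
[0.51130332 0.11807623 0.21604072] [-1.58869911 -5.65602981  8.96350082] [-1.09036497  0.17561286 -0.12013314]
```

```bash
python3 -m crank '[[[0,0.64,-0.25],0],[[0,1.3,-0.46],0],[[0,1.95,-0.65],0],[[0,2.5,-0.79],0],[[0,2.65,-0.82],0],[[0,2.65,-0.82],0],[[0,2.65,-0.82],0],[[0,2.65,-0.82],0],[[0,2.65,-0.82],0]]'
python3 - <<'E'
from h import *
import time
s=manip.sense();print(s["tcp_pos"],s["force"],s["ft_torque"],abs(s["qd"]).max())
n=np.array([.0976,.9952]);d=s["tcp_pos"]-np.array([.5019,.0278,.1186]);y=d[:2]@n;z=d[2]
print("lid deg",np.degrees(np.arctan2(.0505+z,.148-y))-18.84, "r",np.hypot(.0505+z,.148-y))
im=manip.snapshot("side")[:,:,::-1]; t=manip.snapshot("top")[:,:,::-1]
cv2.imwrite("pics/c6.png",np.hstack([cv2.resize(im[160:360,230:380],(450,600),interpolation=cv2.INTER_CUBIC),cv2.resize(t[200:340,110:190],(343,600),interpolation=cv2.INTER_CUBIC)]))
E
```

```text
t: 10.3
tcp_pos: [0.5141, 0.1454, 0.2237]
tool_rot: [0.048, 0.999, 0.0, 0.001]
force: [-0.0, -3.8, 8.3]
finger_gap: 0.096
[0.51405494 0.14542033 0.22365209] [-0.02639432 -3.8487125   8.31020585] [-0.76894624 -0.02138068 -0.05507811] 0.002379290347741841
lid deg 60.3298720358097 r 0.15837293773502495
```

View pics/c6.png

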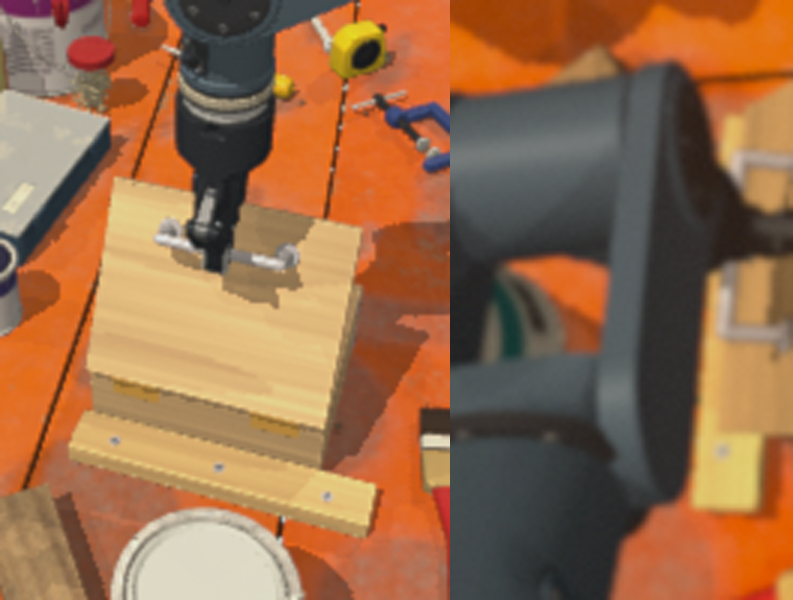

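The lid stands at about 60° with the bar held. The chest's back edge meets the batten along its length, with no orange gap showing between (90,415) and (325,465). The arm is still, so I'll hand it in.

```bash
python3 -c "
from station import manip
s=manip.sense();print(s['t'],s['tcp_pos'],s['force'],s['finger_gap'])
manip.sign_off()"
```

```text
10.4 [0.51405997 0.14537007 0.22363477] [ 0.24831163 -2.99280866  7.39541365] 0.09613035392523721
the job is handed in; nothing more can be done
```

I gripped the chest's handle bar with the tool pointing down and slid the chest, lid shut, about 105 mm to the batten. I then raised the lid along its hinge arc to about 60° and handed the job in at 10.4 s, still holding the bar. Sign-off gave no verdict.

**Flush against the batten:** on arrival the push force rose from 8 to 21 N with almost no movement. The chest's back edge measured -5.58° and the batten -5.66°. A third line I measured, where the chest meets the batten, gave -4.79°, and the batten's far edge read -6.86°; both are less sharp in the picture. After the lift I checked flushness only by eye, and no gap showed.

**Lid angle:** it works out at 60.3° from the tool position. The arc radius came out at 158.4 mm against the nominal 156.4 mm, so the angle could be off by about a degree. I did not measure it separately from the pictures.

**Hold:** the arm was still, with about 8 N on the tool and the fingers stopped on the bar.

**Other things on the bench:** I touched none of them and saw none moved in the views, but I did not measure their positions again.

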